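# Put the mixed-up shoe lasts back on their own stands

## Task

The three yellow shoe lasts have been put back on each other's stands: move each one to the stand whose white card toe pattern matches its toe shape (pointed, round or square), and as every stand they need is taken, you may park one on the spare stand without a pattern on the way. Each last must end standing upright, centred on the grey pad, lined up with the board and with its toe towards the pattern, with the spare stand empty. Leave the hammer, the pliers and the glue jar where they are.

Things in the scene. Friction and masses are not known exactly. Their poses are not given: they have to be found in the camera images.
- last_pointed: loose yellow plastic shoe last, narrow pointed toe, the longest; 170 mm long, 54 mm wide, 80 mm tall, about 0.25 kg. Origin: centre of its flat underside; +x to the toe, z up. Grip the ankle block: flat upright sides, 30 mm wide (y), 50 mm long (x), centred at x = -25 mm, from 43 to 80 mm above the underside; wider below.
- last_round: loose yellow plastic shoe last, round toe, the shortest; 130 mm long, 56 mm wide, 80 mm tall, about 0.25 kg. Origin: centre of its flat underside; +x to the toe, z up. Grip the ankle block: flat upright sides, 30 mm wide (y), 50 mm long (x), centred at x = -25 mm, from 43 to 80 mm above the underside; wider below.
- last_square: loose yellow plastic shoe last, square-cut toe, middle length, the widest; 150 mm long, 62 mm wide, 80 mm tall, about 0.25 kg. Origin: centre of its flat underside; +x to the toe, z up. Grip the ankle block: flat upright sides, 30 mm wide (y), 50 mm long (x), centred at x = -25 mm, from 43 to 80 mm above the underside; wider below.
- stand_pointed: stand for the pointed-toed last: fixed wooden board 260 (x) x 90 x 12 mm. Origin: centre of its underside, z up. Lasts stand on its grey pad, 180 x 76 mm, top at z = 14 mm, centre at x = -35 mm, y = 0. From x = 64 to 122 mm lies a flat white card pattern (4 mm thick) of a pointed toe, tip to +x: the last's toe must point to it. At the start a wrong last stands here.
- stand_round: stand for the round-toed last: fixed wooden board 260 (x) x 90 x 12 mm. Origin: centre of its underside, z up. Lasts stand on its grey pad, 180 x 76 mm, top at z = 14 mm, centre at x = -35 mm, y = 0. From x = 64 to 122 mm lies a flat white card pattern (4 mm thick) of a round toe, tip to +x: the last's toe must point to it. At the start a wrong last stands here.
- stand_square: stand for the square-toed last: fixed wooden board 260 (x) x 90 x 12 mm. Origin: centre of its underside, z up. Lasts stand on its grey pad, 180 x 76 mm, top at z = 14 mm, centre at x = -35 mm, y = 0. From x = 64 to 122 mm lies a flat white card pattern (4 mm thick) of a square toe, tip to +x: the last's toe must point to it. At the start a wrong last stands here.
- stand_spare: spare stand, free at the start: fixed wooden board 260 (x) x 90 x 12 mm. Origin: centre of its underside, z up. Lasts stand on its grey pad, 180 x 76 mm, top at z = 14 mm, centre at x = -35 mm, y = 0. No toe pattern at its +x end. It may be used to park a last and must be empty at the end.
- hammer: bystander: hammer 260 mm long with wooden handle lying flat, up to 60 mm across the head, about 30 mm high; origin under its middle, +x to the head. Leave alone.
- pliers: bystander: pliers with black grips lying flat, about 170 x 60 x 16 mm; origin on the table near the middle, +x to the jaws. Leave alone.
- glue_jar: bystander: closed amber glue jar, 64 mm diameter, 85 mm tall, standing; origin: centre of its underside. Leave alone.
Things that resemble listed ones, but are neither listed nor needed, are in the scene too. What is shaped like the last_round but red is not meant. Leave any turquoise look-alike of the last_square alone.

How it is judged:
By the outcome, as a careful person would: the job done as asked, in the order asked, and still so for the second after the job is handed in, with the robot touching nothing.
It also fails if it takes over 112 s, if anything falls off the work surface, if the arm or the gripper's body presses on something with over 40 N, if the wrist force passes 120 N, or if a joint passes its speed limit or range.

## Robot

A 6-joint arm with a two-finger parallel gripper is mounted at the origin on the work surface. World frame = base frame: x ahead of the robot, y to its left, z up, the work surface at z = 0. Lengths are in m, angles in degrees, forces in N, time in s.
With the tool pointing down it reaches from about 0.35 to 0.875 m from the base axis. Payload 4.2 kg.
Tool frame: the origin (TCP) lies midway between the tips of the shut fingers; the grasp point (between the pads) lies 19 mm behind it; z points along the fingers, y is the direction in which the jaws open and shut (so a half turn about z gives the same grasp; the last joint's range is limited). The gripper opens to 87 mm and grips with 3 to 60 N. Pads are 19 mm wide; open, the fingers measure 117 mm over their backs; the gripper's body (75 mm by 190 mm) begins 51 mm behind the grasp point.
Start: joints at [-62.475, 22.042, 0.453, 0, -68.411, -14.817], TCP at [0.138, -0.61, 0.223] pointing down, gripper open.
Joint ranges: [-179.83, 179.83], [-69.29, 118.12], [-61.27, 80.66], [-181.25, 117.63], [-171.15, -9.14], [-177.46, 177.46]. Speed limits (degrees/s): [159.86, 159.86, 180, 180, 180, 180].

## Interface

Orientations are given as a 3x3 rotation matrix whose columns are the frame's x, y, z axes.
In Python, from station import r gives the robot as it stands.
- The arm moves only by the tool play_rows, never from a script. Its argument "commands" is a list that holds one entry, the list of rows, each a list of 7 numbers: the shift along the world's x, y, z in m, then the turn, a rotation vector about the world's x, y, z in rad, then the closure, from 0 (fully open) to 1 (shut). A call has 1 to 5 rows; each row is the pose to reach, as a shift and turn from the pose commanded when the call began; what a row does not reach only later rows make up. A row lasts 1/10 s, in which the tool goes at most 50 mm and 8.59 degrees, less where a joint would pass 70% of its speed; a pose out of reach is approached as far as the arm can. A call with a gripper value outside its range is refused whole. The fingers move at their own pace and stop on an object; the grip force is fixed at half the most. Time passes only in rows, so rows that repeat a pose let the fingers close. It gives the time, the measured TCP pose, the force and the opening at its end, in the units of the state.
- r.sense(): the state, without advancing time (a new reading comes with each control period).
- r.capture(name): name is "scene" or "top" or "wrist"; returns a dict with "image" (400x640x3 uint8, red, green, blue), "range_z" (400x640 float32, m along the optical axis (not along the pixel's ray), 0 where there is no reading), "intrinsics" (3x3 intrinsics, pixels), "k1" (the pictures are not rectified: a ray, as slopes to the right and down, at radius r is drawn at 1 + k1 r^2 times it, then the intrinsics apply), "extrinsics" (4x4, takes a point from camera to world coordinates); the wrist camera has in their place "mount" (4x4, takes a point from camera to tool coordinates, whose origin is the TCP and whose axes are the flange's). Camera axes: x right, y up, looking along -z (the intrinsics and any distortion apply to the point x, -y, -z); pixel columns grow to the right and rows downward; lengths in m; the calibration is good to about 2 mm. A picture is of the moment at which its call begins: read the wrist's pose just before it.
- r.finish_job(): hands the job in, once; it reports no verdict.
The state is a dict: "time_s": time; "joints": joint angles; "joint_velocities": joint speeds; "effort": joint torques, N m; "tcp_pos": TCP position; "ee_rot": TCP orientation; "wrist_force": force on the tool from outside, world axes, zero at the start; "moment": the same for the moment, N m; "gripper_width": opening from 0.0 (shut) to 1.0 (fully open).
Only numpy, scipy, OpenCV 4.12 (cv2) and the standard library are available. Lean on these libraries where they do the work, as an engineer would, in place of code of your own. Each camera call takes 0.05 s, during which the arm holds its last target. There are 200 camera calls.

## Working session

There is one attempt and no reset: what is moved stays moved. The work goes in short steps, Python scripts to look and compute and a tool call to move; the robot and the scene stay as the last step left them, time stands still between calls to the robot, and variables do not carry over. Pictures are saved under pics/ and viewed, about 12 in all and at most 16, crops included, and the job is handed in when it is done.

Besides the shell and the picture viewer there is one more tool, called after "Emit:" in YAML: its name, and indented under it one key for each argument. play_rows: Moves the arm, as the interface text tells. Its arguments: {"type":"object","properties":{"commands":{"type":"array","items":{"type":"array","items":{"type":"array","items":{"type":"number"}}}}},"required":["commands"]}

```bash
mkdir -p pics; ls
python3 - <<'E'
from station import r
import cv2, numpy as np
s=r.sense(); print(s)
for n in ("top","scene"):
    c=r.capture(n); cv2.imwrite(f"pics/{n}0.png",c["image"][:,:,::-1]); np.savez(f"{n}0.npz",**c)
    print(n,c["intrinsics"],c["k1"],c["extrinsics"])
E
```

```text
pics
{'time_s': 0.0, 'joints': array([-6.24741912e+01,  2.20897295e+01,  3.80177208e-01, -3.01778130e-02,
       -6.84120582e+01, -1.48149486e+01]), 'joint_velocities': array([ 0.00167098,  0.09694926, -0.06889382,  0.12399184, -0.05703549,
       -0.06273581]), 'effort': array([ 1.43294223e-03, -3.90668535e+01,  1.87407517e+01,  4.21995789e+00,
        1.10582571e-02, -1.61040357e-04]), 'tcp_pos': array([ 0.13739119, -0.60908777,  0.22147012]), 'ee_rot': array([[-9.75535572e-01, -2.19840963e-01, -5.46571642e-04],
       [-2.19841631e-01,  9.75533296e-01,  2.10853898e-03],
       [ 6.96555954e-05,  2.17711399e-03, -9.99997628e-01]]), 'wrist_force': array([ 0.36260829, -0.41769041,  0.04085268]), 'moment': array([ 0.03418451,  0.02130301, -0.00200889]), 'gripper_width': 0.9988896442038201}
top [[474.64055721   0.         333.2247455 ]
 [  0.         474.64055721 203.40807582]
 [  0.           0.           1.        ]] -0.009620789242472871 [[-0.02560993  0.9986582  -0.04501035  0.47701083]
 [-0.99963737 -0.02520824  0.00946948  0.0074632 ]
 [ 0.00832214  0.04523654  0.99894164  1.49126678]
 [ 0.          0.          0.          1.        ]]
scene [[438.60602802   0.         320.71328251]
 [  0.         438.60602802 204.993616  ]
 [  0.           0.           1.        ]] -0.11009953147505785 [[ 0.83093367 -0.45779601  0.31618355  1.04365979]
 [ 0.55624699  0.69558089 -0.45470487 -0.67766516]
 [-0.01176916  0.55370574  0.83262924  1.27371192]
 [ 0.          0.          0.          1.        ]]
```

View pics/top0.png

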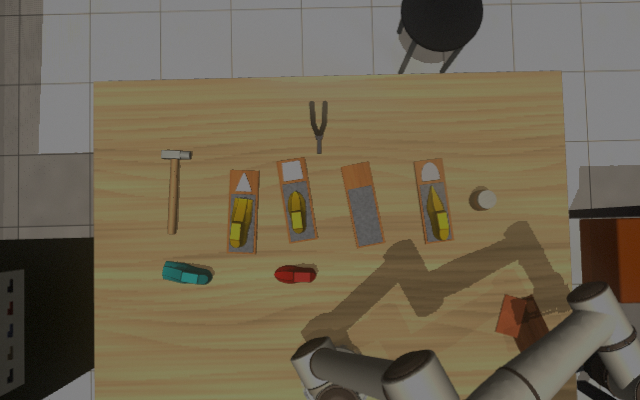

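View pics/scene0.png

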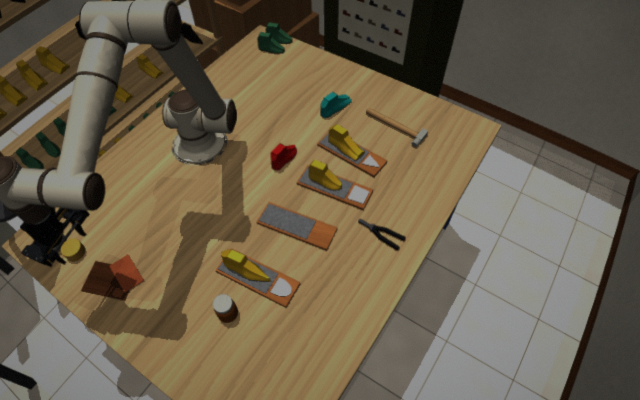

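The top view (image up = +x, left = +y) shows these stands and lasts:
- Triangle-card stand (243,212) holds the wide square last.
- Square-card stand (297,200) holds the short round last.
- Spare stand (363,205) is empty.
- Round-card stand (433,200) holds the long pointed last.

Possible mix-ups are the red round look-alike (295,274), the turquoise one (186,272), and something yellow by the gripper in the scene view (72,248). I'll leave all three alone. Next I'll measure from the depth image.

```bash
cat > h.py <<'E'
import numpy as np, cv2
def cloud(c, T=None):
    """world xyz (H,W,3) and validity; T = camera->world"""
    T = c["extrinsics"] if T is None else T
    K=np.asarray(c["intrinsics"]); z=c["range_z"]; H,W=z.shape
    uv=np.stack(np.meshgrid(np.arange(W),np.arange(H)),-1).reshape(-1,1,2).astype(np.float64)
    s=cv2.undistortPointsIter(uv,K,np.array([float(c["k1"]),0,0,0]),None,None,(3,50,1e-9)).reshape(H,W,2)
    P=np.stack([s[...,0]*z,-s[...,1]*z,-z],-1)
    return P@T[:3,:3].T+T[:3,3], z>0
def hsv(c): return cv2.cvtColor(c["image"],cv2.COLOR_RGB2HSV)
def rect(p):
    (cx,cy),(w,h),a=cv2.minAreaRect((p*1000).astype(np.float32))
    if w<h: w,h,a=h,w,a+90
    a=(a+90)%180-90
    return np.round([cx,cy,w,h,a],1)
def yellow(c):
    q=hsv(c); return (q[...,0]>18)&(q[...,0]<34)&(q[...,1]>190)&(q[...,2]>50)
E
python3 - <<'E'
import numpy as np, cv2; from h import *
c=dict(np.load("top0.npz")); P,v=cloud(c); q=hsv(c); z=P[...,2]
t=v&(P[...,0]>.3)&(P[...,0]<.4)&(abs(P[...,1])<.1); print("table z",np.median(z[t]),z[t].std())
for n,p in dict(pad=(205,363),wood=(178,356),yl=(227,237),tri=(183,243),table=(120,200),yw=(210,430)).items(): print(n,q[p],P[p].round(3))
m=(v&(z>.006)&(z<.13)&(P[...,0]>.3)&(P[...,0]<.9)).astype(np.uint8)
n,l,st,_=cv2.connectedComponentsWithStats(m)
for i in range(1,n):
    if st[i,4]<300: continue
    k=l==i; w=P[k]
    print(i,st[i],"board rect",rect(w[w[:,2]<.03][:,:2]) if (w[:,2]<.03).sum()>50 else "", "zmax",w[:,2].max().round(3))
    hi=w[w[:,2]>.08]
    if len(hi)>20: print("   ankle",rect(hi[:,:2]),hi.mean(0).round(4)); hh=w[w[:,2]>.03]; print("   last",rect(hh[:,:2]))
E
```

```text
table z -0.0002753281725589307 0.02082386060357105
pad [23 11 89] [ 0.536 -0.099  0.014]
wood [ 14 165 131] [ 0.622 -0.08   0.011]
yl [ 29 182 133] [0.478 0.279 0.09 ]
tri [ 15   4 132] [0.614 0.273 0.015]
table [ 21  99 131] [0.819 0.408 0.002]
yw [ 22 197  93] [ 0.515 -0.301  0.046]
89 [310 101  18  53 427] board rect [785.3  33.8 166.5  53.7  -1.5] zmax 0.025
487 [160 150  31  84 890] board rect [597.8 506.2 261.2  95.  -11.3] zmax 0.035
533 [ 276  157   42   87 2361] board rect [557.4 108.7 261.8  93.6   7.6] zmax 0.101
   ankle [491.5 102.6  59.7  30.3   5.6] [0.4922 0.1023 0.092 ]
   last [518.  107.1 125.7  52.6  -1.3]
538 [ 414  157   40   87 2363] board rect [ 546.9 -322.4  263.8   95.     6.2] zmax 0.106
   ankle [ 474.1 -329.3   72.8   32.1    9.4] [ 0.4761 -0.3273  0.0911]
   last [ 507.1 -321.4  164.6   48.1    3.1]
583 [ 341  162   45   87 2346] board rect [538.1 -98.2 260.2  94.2  10.7] zmax 0.026
632 [ 227  169   33   86 2386] board rect [525.4 276.5 266.1  93.9  -2.9] zmax 0.101
   ankle [461.2 284.9  67.9  32.4  -7.7] [0.4638 0.2834 0.0917]
   last [491.6 281.  149.   57.   -9.6]
765 [469 190  28  21 466] board rect  zmax 0.093
   ankle [ 5.421e+02 -4.641e+02  5.410e+01  5.390e+01 -2.000e-01] [ 0.542  -0.4642  0.0851]
   last [ 540.6 -461.7   61.1   58.5   66.1]
1206 [162 261  50  24 839] board rect [336.9 450.9 152.   62.2  77.5] zmax 0.088
   ankle [332.4 423.8  50.7  27.9  79.5] [0.3314 0.4244 0.0824]
   last [337.6 438.5 126.6  49.5  86.4]
1238 [274 265  43  19 599] board rect [328.9 117.5 128.4  55.6 -85.2] zmax 0.085
   ankle [325.6  91.8  47.3  23.7  89. ] [0.3264 0.0917 0.0818]
   last [326.7 108.  107.6  42.7  89.1]
```

Emit:
play_rows:
  commands:
    - [[0.03,0.028,0.01,0,0,-0.02,0],[0.065,0.06,0.02,0,0,-0.04,0],[0.1,0.09,0.03,0,0,-0.06,0],[0.135,0.12,0.04,0,0,-0.08,0],[0.17,0.15,0.05,0,0,-0.09,0]]

```text
time_s: 0.6
tcp_pos: [0.3084, -0.4581, 0.2726]
ee_rot: [[-0.991, -0.131, -0.0], [-0.131, 0.991, 0.001], [0.0, 0.001, -1.0]]
wrist_force: [1.3, -0.9, -0.6]
gripper_width: 1.003
```

Emit:
play_rows:
  commands:
    - [[0.035,0.03,0,0,0,0,0],[0.07,0.06,0,0,0,0,0],[0.1,0.09,0,0,0,0,0],[0.13,0.12,0,0,0,0,0],[0.15,0.13,0,0,0,0,0]]

```text
time_s: 1.1
tcp_pos: [0.4589, -0.327, 0.2723]
ee_rot: [[-0.991, -0.134, -0.0], [-0.134, 0.991, 0.001], [0.0, 0.001, -1.0]]
wrist_force: [0.2, -0.1, 0.2]
gripper_width: 1.004
```

```bash
cat >> h.py <<'E'
def wrist(r,name=None):
    s=r.sense(); c=r.capture("wrist"); T=np.eye(4); T[:3,:3]=s["ee_rot"]; T[:3,3]=s["tcp_pos"]
    T=T@np.asarray(c["mount"]); c["T"]=T
    if name: cv2.imwrite(f"pics/{name}.png",c["image"][:,:,::-1]); np.savez(name+".npz",**c)
    return s,c,T
E
python3 - <<'E'
from station import r
from h import *
s,c,T=wrist(r,"w1"); print(s["time_s"],s["tcp_pos"],s["ee_rot"][:,1],s["wrist_force"]); print(T.round(3), c["intrinsics"],c["k1"])
E
```

```text
1.1 [ 0.45894663 -0.32699871  0.27229148] [-1.34350482e-01  9.90933520e-01  8.40486819e-04] [ 0.23286063 -0.149156    0.18642493]
[[-0.136 -0.96  -0.246  0.393]
 [ 0.991 -0.132 -0.034 -0.337]
 [-0.    -0.248  0.969  0.434]
 [ 0.     0.     0.     1.   ]] [[292.91414846   0.         321.56767857]
 [  0.         292.91414846 199.62310954]
 [  0.           0.           1.        ]] 0.002382623469109092
```

View pics/w1.png

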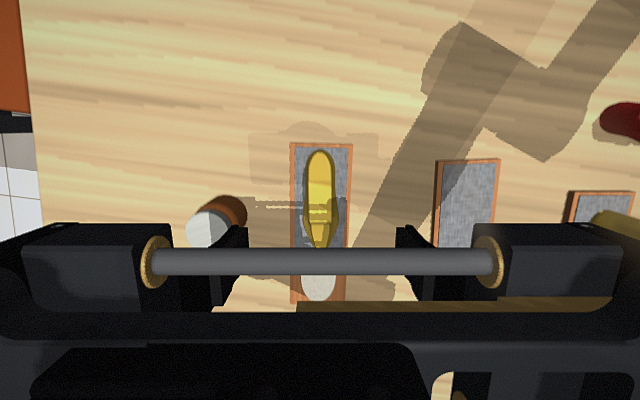

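The wrist view shows the pointed last, with its ankle at (320,180) and toe tip at (317,247). It stands on the round-card stand, card at (318,288). The jar is at (215,222). Now the local numbers.

```bash
cat >> h.py <<'E'
def frame(p,o,yaw):
    a=np.deg2rad(yaw); d=p-np.asarray(o); return np.stack([d@[np.cos(a),np.sin(a)],d@[-np.sin(a),np.cos(a)]],-1)
def board(P,v,o,yaw,n=3,xr=(-.14,.14)):
    """refine board centre (m) and yaw from side edges and back edge"""
    o=np.array(o,float)
    W=P[v&(P[...,2]>.005)&(P[...,2]<.02)]
    for _ in range(n):
        q=frame(W[:,:2],o,yaw); q=q[(abs(q[:,1])<.06)&(q[:,0]>xr[0]-.02)&(q[:,0]<xr[1])]
        b=np.round(q[:,0]/.006); L=[]
        for k in np.unique(b):
            y=q[b==k,1]
            if len(y)>6 and np.ptp(y)>.08: L.append((k*.006,*np.percentile(y,[1,99])))
        L=np.array(L); f=[np.polyfit(L[:,0],L[:,i],1) for i in (1,2)]
        sl=(f[0][0]+f[1][0])/2; yo=(f[0][1]+f[1][1])/2
        bb=np.round(q[:,1]/.006); xb=np.median([np.percentile(q[bb==k,0],1) for k in range(-5,6) if (bb==k).sum()>6])
        a=np.deg2rad(yaw); ex=np.array([np.cos(a),np.sin(a)]); ey=np.array([-ex[1],ex[0]])
        o=o+ex*(xb+.13)+ey*(yo+sl*(xb+.13)); yaw+=np.rad2deg(np.arctan(sl))
    a=np.deg2rad(yaw); pad=o-.035*np.array([np.cos(a),np.sin(a)])
    print("board",(o*1000).round(1),"yaw",round(yaw,2),"width",round((f[1][1]-f[0][1])*1000,1),"len",round(np.ptp(L[:,0])*1000),"pad",(pad*1000).round(1)); return pad,yaw
def last(P,v,o,rad=.13,zmin=.07,base=.014):
    W=P[v&(np.hypot(P[...,0]-o[0],P[...,1]-o[1])<rad)&(P[...,2]<.2)]
    t=W[W[:,2]>base+zmin]; w=W[(W[:,2]>base+.008)]
    print("ankle",rect(t[:,:2]),"n",len(t),"zmed",np.median(t[:,2]).round(4),"whole",rect(w[:,:2]))
E
python3 - <<'E'
from h import *
for n,Tn in (("top0","extrinsics"),("w1","T")):
    c=dict(np.load(n+".npz")); P,v=cloud(c,c[Tn]); print(n)
    S=dict(round=((.547,-.322),6.2),spare=((.538,-.098),10.7))
    if n=="top0": S.update(square=((.557,.109),7.6),pointed=((.525,.276),-2.9))
    for k,(o,y) in S.items():
        print(k,end=" ")
        try: board(P,v,o,y)
        except Exception as e: print(e)
    if n=="w1":
        for zm in (.05,.06,.07): last(P,v,(.49,-.33),.11,zm)
        for q in [(180,320),(195,320),(165,320),(215,320),(240,317)]: print(q,P[q].round(4))
    else: [last(P,v,o,.11,.07) for o in ((.49,-.33),(.51,.105),(.49,.28))]
E
```

```text
top0
round board [ 546.7 -321. ] yaw 5.92 width 91.0 len 258 pad [ 511.9 -324.6]
spare board [541.3 -97.6] yaw 9.67 width 89.6 len 258 pad [ 506.8 -103.5]
square board [558.7 106.2] yaw 8.53 width 91.6 len 258 pad [524.1 101.1]
pointed board [525.7 275.8] yaw -3.38 width 92.9 len 252 pad [490.7 277.8]
ankle [ 476.8 -328.4   67.    31.3    8.7] n 224 zmed 0.0925 whole [ 508.  -332.2  164.8   71.6    4.7]
ankle [493.4 103.   55.6  29.9   5.4] n 191 zmed 0.0929 whole [524.1 107.3 139.3  53.3  -1.2]
ankle [462.3 283.9  62.6  32.5  -5.5] n 215 zmed 0.0927 whole [491.7 280.9 149.5  60.5  -8.4]
w1
round board [ 546.3 -320.5] yaw 6.28 width 87.8 len 252 pad [ 511.5 -324.3]
spare board [539.6 -98.8] yaw 9.9 width 88.7 len 102 pad [ 505.1 -104.9]
ankle [ 476.6 -328.7  104.9   29.9    8. ] n 1795 zmed 0.0922 whole [ 495.4 -325.3  144.    52.6    7.4]
ankle [ 471.1 -329.6   75.7   29.4    7.9] n 1504 zmed 0.0928 whole [ 495.4 -325.3  144.    52.6    7.4]
ankle [ 477.7 -328.7   62.6   29.2    8.1] n 1216 zmed 0.0932 whole [ 495.4 -325.3  144.    52.6    7.4]
(180, 320) [ 0.4566 -0.3304  0.0891]
(195, 320) [ 0.4735 -0.328   0.0945]
(165, 320) [ 0.4404 -0.3326  0.0767]
(215, 320) [ 0.4988 -0.3246  0.0929]
(240, 317) [ 0.5481 -0.3224  0.0523]
```

```bash
cat >> h.py <<'E'
def ext(P,v,o,yaw,base=.014):
    """last extents in frame (o,yaw): heel/toe ends, side lines; o expected centre"""
    W=P[v&(P[...,2]>base+.006)&(P[...,2]<.2)]; q=np.c_[frame(W[:,:2],o,yaw),W[:,2]-base]
    q=q[(abs(q[:,0])<.12)&(abs(q[:,1])<.04)]
    k=np.round(q[:,0]/.01); print("x:zmax,ymid,w mm"," ".join(f"{i*10:.0f}:{q[k==i,2].max()*1e3:.0f},{1e3*(a+b)/2:.1f},{1e3*(b-a):.0f}" for i in np.unique(k) if (k==i).sum()>4 for a,b in [np.percentile(q[k==i,1],[2,98])]))
    u=q[(q[:,2]>.045)&(abs(q[:,0]+.025)<.022)]
    print("ends",(np.percentile(q[:,0],[.3,99.7])*1e3).round(1),"ankle slope deg",np.rad2deg(np.polyfit(u[:,0],u[:,1],1)[0]).round(1))
E
python3 - <<'E'
from h import *
c=dict(np.load("w1.npz")); P,v=cloud(c,c["T"]); ext(P,v,(.5117,-.3245),7.5)
c=dict(np.load("top0.npz")); P,v=cloud(c)
ext(P,v,(.5117,-.3245),7.5);ext(P,v,(.5241,.1011),5.5);ext(P,v,(.4907,.2778),-5.5)
E
```

```text
x:zmax,ymid,w mm -90:54,-0.2,16 -80:63,-0.3,30 -70:70,0.4,37 -60:79,0.6,40 -50:82,0.5,40 -40:81,0.4,41 -30:82,0.4,41 -20:81,1.3,42 -10:82,1.3,45 0:81,1.4,49 10:58,0.7,51 20:52,1.4,48 30:45,1.5,41 40:39,1.4,35 50:34,2.1,28
ends [-88.2  52.4] ankle slope deg 1.2
x:zmax,ymid,w mm -90:56,7.1,18 -80:64,5.2,29 -70:72,4.5,33 -60:79,2.2,35 -50:86,4.1,33 -40:92,4.1,34 -30:86,4.9,33 -20:86,5.2,36 -10:85,5.6,37 -0:84,7.0,40 10:62,3.4,48 20:54,1.8,47 30:45,2.5,42 40:41,2.6,32 50:36,3.6,34 60:31,-5.7,36 70:26,2.5,10 80:19,1.4,7 100:8,0.2,34
ends [-86.4 113.1] ankle slope deg 0.2
x:zmax,ymid,w mm -70:58,-9.8,38 -60:79,1.7,30 -50:84,5.7,40 -40:85,4.0,39 -30:86,1.1,35 -20:87,4.2,44 -10:87,3.8,47 0:82,4.0,50 10:59,4.9,53 20:52,5.2,50 30:41,4.4,50 40:36,3.7,44 50:30,8.0,39 60:22,14.8,38 100:12,6.7,52
ends [-78.5 113. ] ankle slope deg 0.7
x:zmax,ymid,w mm -70:63,-0.0,26 -60:74,1.6,36 -50:87,-0.5,36 -40:82,-0.3,38 -30:87,-0.4,37 -20:86,-1.8,37 -10:87,-2.2,42 -0:86,-1.7,47 10:63,2.5,56 20:56,0.8,57 30:48,1.2,56 40:44,1.9,55 50:34,1.1,53 60:30,1.4,51 70:25,-0.1,53 80:21,3.9,25
ends [-76.2 104.7] ankle slope deg -3.0
```

Emit:
play_rows:
  commands:
    - [[0.014,0,-0.03,0,0,0.005,0],[0.028,0,-0.075,0,0,0.005,0],[0.028,0,-0.12,0,0,0.005,0],[0.028,0,-0.155,0,0,0.005,0],[0.028,0,-0.18,0,0,0.005,0]]

```text
time_s: 1.65
tcp_pos: [0.4837, -0.329, 0.0892]
ee_rot: [[-0.991, -0.136, -0.004], [-0.136, 0.991, 0.002], [0.004, 0.003, -1.0]]
wrist_force: [0.2, 0.5, -0.1]
gripper_width: 0.998
```

Emit:
play_rows:
  commands:
    - [[0,0,-0.015,0,0,0,0],[0,0,-0.028,0,0,0,0],[0,0,-0.03,0,0,0,0.3],[0,0,-0.03,0,0,0,1],[0,0,-0.03,0,0,0,1]]

```text
time_s: 2.15
tcp_pos: [0.4862, -0.33, 0.0636]
ee_rot: [[-0.991, -0.137, 0.002], [-0.137, 0.991, -0.001], [-0.002, -0.001, -1.0]]
wrist_force: [0.4, -0.0, 0.2]
gripper_width: 0.811
```

Emit:
play_rows:
  commands:
    - [[0,0,0,0,0,0,1],[0,0,0,0,0,0,1],[0,0,0,0,0,0,1],[0,0,0,0,0,0,1],[0,0,0,0,0,0,1]]

```text
time_s: 2.65
tcp_pos: [0.4853, -0.3293, 0.0626]
ee_rot: [[-0.991, -0.136, -0.0], [-0.136, 0.991, 0.001], [0.0, 0.001, -1.0]]
wrist_force: [0.4, 2.1, 1.0]
gripper_width: 0.355
```

Emit:
play_rows:
  commands:
    - [[0,0,0.008,0,0,0,1],[0,0,0.03,0,0,0,1],[0,0.02,0.055,0,0,0.01,1],[-0.002,0.055,0.06,0,0,0.02,1],[-0.004,0.095,0.06,0,0,0.034,1]]

```text
time_s: 3.15
tcp_pos: [0.4821, -0.2345, 0.124]
ee_rot: [[-0.986, -0.168, 0.003], [-0.168, 0.986, -0.001], [-0.003, -0.001, -1.0]]
wrist_force: [1.2, 1.8, -2.4]
gripper_width: 0.342
```

Emit:
play_rows:
  commands:
    - [[0,0.04,0,0,0,0,1],[0,0.08,0,0,0,0,1],[-0.001,0.11,0,0,0,0,1],[-0.001,0.126,-0.01,0,0,0,1],[-0.001,0.126,-0.02,0,0,0,1]]

```text
time_s: 3.65
tcp_pos: [0.4806, -0.1069, 0.1029]
ee_rot: [[-0.985, -0.173, 0.001], [-0.173, 0.985, 0.0], [-0.001, 0.0, -1.0]]
wrist_force: [0.5, -0.1, -2.5]
gripper_width: 0.349
```

Emit:
play_rows:
  commands:
    - [[0,0,0,0,0,0,1],[0,0,-0.015,0,0,0,1],[0,0,-0.028,0,0,0,1],[0,0,-0.034,0,0,0,1],[0,0,-0.034,0,0,0,1]]

```text
time_s: 4.15
tcp_pos: [0.4799, -0.1095, 0.0679]
ee_rot: [[-0.986, -0.169, -0.002], [-0.169, 0.986, -0.0], [0.002, 0.0, -1.0]]
wrist_force: [0.3, -0.3, -3.0]
gripper_width: 0.348
```

Emit:
play_rows:
  commands:
    - [[0,0,-0.003,0,0,0,1],[0,0,-0.005,0,0,0,1],[0,0,-0.0055,0,0,0,1],[0,0,-0.0055,0,0,0,1],[0,0,-0.0055,0,0,0,0.5]]

```text
time_s: 4.65
tcp_pos: [0.4809, -0.1086, 0.0635]
ee_rot: [[-0.985, -0.17, 0.001], [-0.17, 0.985, -0.0], [-0.001, -0.0, -1.0]]
wrist_force: [-0.0, -0.0, -0.2]
gripper_width: 0.38
```

Emit:
play_rows:
  commands:
    - [[0,0,0,0,0,0,0],[0,0,0,0,0,0,0],[0,0,0,0,0,0,0],[0,0,0,0,0,0,0],[0,0,0,0,0,0,0]]

```text
time_s: 5.15
tcp_pos: [0.4806, -0.1087, 0.0631]
ee_rot: [[-0.985, -0.17, 0.0], [-0.17, 0.985, -0.0], [-0.0, -0.0, -1.0]]
wrist_force: [0.2, 0.4, -0.3]
gripper_width: 0.797
```

Emit:
play_rows:
  commands:
    - [[0,0,0.02,0,0,0,0],[0,0,0.06,0,0,0,0],[0,0,0.11,0,0,0,0],[0,0.03,0.15,0,0,0,0],[0,0.07,0.18,0,0,0,0]]

```text
time_s: 5.65
tcp_pos: [0.4811, -0.0388, 0.2462]
ee_rot: [[-0.986, -0.167, 0.004], [-0.167, 0.986, 0.0], [-0.004, -0.0, -1.0]]
wrist_force: [1.1, 0.6, 0.3]
gripper_width: 0.998
```

Emit:
play_rows:
  commands:
    - [[0,0.05,0.005,0,0,-0.03,0],[-0.003,0.09,0.01,0,0,-0.06,0],[-0.01,0.12,0.02,0,0,-0.06,0],[-0.02,0.14,0.02,0,0,-0.06,0],[-0.02,0.14,0.02,0,0,-0.06,0]]

```text
time_s: 6.15
tcp_pos: [0.4597, 0.1032, 0.2633]
ee_rot: [[-0.993, -0.114, 0.0], [-0.114, 0.993, 0.001], [-0.0, 0.001, -1.0]]
wrist_force: [1.1, -1.2, 0.0]
gripper_width: 0.999
```

Run:
```python
from station import r
from h import *
s,c,T=wrist(r,"w2"); print(s["time_s"],s["tcp_pos"],s["ee_rot"][:,1])
P,v=cloud(c,T)
board(P,v,(.558,.106),8.3); board(P,v,(.540,-.098),9.8); board(P,v,(.525,.276),-3)
for y in (5.5,8): ext(P,v,(.5241,.1011),y)
last(P,v,(.515,.103),.09,.07); last(P,v,(.5,-.1),.1,.07)
```

```text
6.15 [0.45973631 0.10320073 0.26332044] [-1.14212317e-01  9.93456099e-01  7.25398462e-04]
board [559.  107.8] yaw 7.87 width 88.1 len 240 pad [524.4 103. ]
board [540.4 -97.5] yaw 10.26 width 89.6 len 144 pad [ 506.  -103.7]
board [527.  276.4] yaw -3.44 width 89.6 len 132 pad [492.1 278.5]
x:zmax,ymid,w mm -70:57,5.0,19 -60:77,5.5,34 -50:81,5.3,41 -40:81,5.4,41 -30:82,5.7,41 -20:81,5.1,43 -10:82,5.2,46 -0:81,5.2,52 10:57,4.8,55 20:48,5.0,52 30:41,4.9,49 40:20,4.8,46
ends [-68.1  39.8] ankle slope deg -0.5
x:zmax,ymid,w mm -70:57,7.1,18 -60:77,7.2,34 -50:81,7.3,41 -40:81,7.3,41 -30:82,7.0,41 -20:81,5.9,43 -10:82,5.7,46 0:81,5.1,52 10:57,4.3,55 20:49,4.1,52 30:40,3.8,50 40:22,3.7,47
ends [-67.8  40. ] ankle slope deg -2.7
ankle [493.4 103.5  55.2  29.9   5.9] n 1138 zmed 0.0933 whole [510.6 104.9 110.5  55.3   5.3]
ankle [ 474.6 -109.4   63.4   31.4   10. ] n 1517 zmed 0.0933 whole [502.5 -99.  169.1  40.3  14.5]
```

View pics/w2.png

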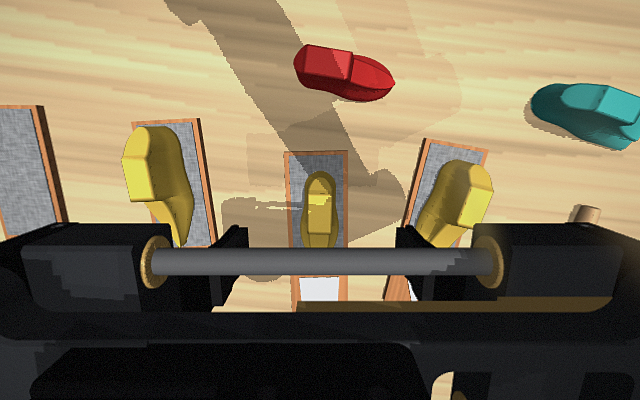

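The wrist view shows the round last at (320,205) on the square-card stand, and the pointed last upright on the spare stand at (155,180). Next I'll grip the round last.

Emit:
play_rows:
  commands:
    - [[0.018,0,-0.03,0,0,-0.017,0],[0.037,0,-0.075,0,0,-0.017,0],[0.037,0,-0.12,0,0,-0.017,0],[0.037,0,-0.155,0,0,-0.017,0],[0.037,0,-0.18,0,0,-0.017,0]]

```text
time_s: 6.7
tcp_pos: [0.4964, 0.0994, 0.0801]
ee_rot: [[-0.996, -0.092, -0.004], [-0.092, 0.996, -0.002], [0.004, -0.002, -1.0]]
wrist_force: [0.8, 0.6, 0.3]
gripper_width: 0.997
```

Emit:
play_rows:
  commands:
    - [[0,0,-0.012,0,0,0,0],[0,0,-0.019,0,0,0,0],[0,0,-0.02,0,0,0,0.3],[0,0,-0.02,0,0,0,1],[0,0,-0.02,0,0,0,1]]

```text
time_s: 7.2
tcp_pos: [0.4984, 0.1017, 0.0643]
ee_rot: [[-0.996, -0.094, 0.002], [-0.094, 0.996, 0.001], [-0.003, 0.001, -1.0]]
wrist_force: [-0.6, 0.3, -0.1]
gripper_width: 0.812
```

Emit:
play_rows:
  commands:
    - [[0,0,0,0,0,0,1],[0,0,0,0,0,0,1],[0,0,0,0,0,0,1],[0,0,0,0,0,0,1],[0,0,0,0,0,0,1]]

```text
time_s: 7.7
tcp_pos: [0.4978, 0.1018, 0.0633]
ee_rot: [[-0.996, -0.094, 0.001], [-0.094, 0.996, 0.001], [-0.001, 0.001, -1.0]]
wrist_force: [-1.3, 1.5, 1.1]
gripper_width: 0.357
```

Emit:
play_rows:
  commands:
    - [[0,0,0.008,0,0,0,1],[0,0,0.03,0,0,0,1],[0,0,0.065,0,0,0,1],[0,0,0.095,0,0,0,1],[0,-0.02,0.11,0,0,0,1]]

```text
time_s: 8.2
tcp_pos: [0.4989, 0.0827, 0.1761]
ee_rot: [[-0.995, -0.096, 0.005], [-0.096, 0.995, 0.002], [-0.005, 0.001, -1.0]]
wrist_force: [1.3, -0.1, -2.9]
gripper_width: 0.343
```

Emit:
play_rows:
  commands:
    - [[0,-0.035,0.005,0,0,0,1],[-0.002,-0.078,0.005,0,0,0.003,1],[-0.004,-0.122,0.005,0,0,0.006,1],[-0.006,-0.166,0.005,0,0,0.009,1],[-0.008,-0.21,0.005,0,0,0.012,1]]

```text
time_s: 8.7
tcp_pos: [0.4885, -0.1303, 0.1781]
ee_rot: [[-0.994, -0.106, -0.001], [-0.106, 0.994, 0.0], [0.001, 0.0, -1.0]]
wrist_force: [0.6, 0.2, -2.8]
gripper_width: 0.344
```

Emit:
play_rows:
  commands:
    - [[0,-0.044,0,0,0,0,1],[-0.001,-0.088,0,0,0,0,1],[-0.001,-0.13,0,0,0,0,1],[-0.002,-0.165,-0.005,0,0,0,1],[-0.002,-0.185,-0.02,0,0,0,1]]

```text
time_s: 9.2
tcp_pos: [0.4875, -0.3166, 0.159]
ee_rot: [[-0.995, -0.103, 0.002], [-0.103, 0.995, -0.001], [-0.002, -0.002, -1.0]]
wrist_force: [0.3, 0.3, -2.9]
gripper_width: 0.34
```

Emit:
play_rows:
  commands:
    - [[0,-0.01,-0.02,0,0,0,1],[0,-0.014,-0.05,0,0,0,1],[0,-0.014,-0.07,0,0,0,1],[0,-0.014,-0.08,0,0,0,1],[0,-0.014,-0.085,0,0,0,1]]

```text
time_s: 9.7
tcp_pos: [0.4869, -0.3275, 0.0721]
ee_rot: [[-0.994, -0.106, -0.002], [-0.106, 0.994, 0.001], [0.002, 0.001, -1.0]]
wrist_force: [-0.0, 0.6, -1.9]
gripper_width: 0.344
```

Emit:
play_rows:
  commands:
    - [[0,0,0,0,0,0,1],[0,0,0,0,0,0,1],[0,0,0,0,0,0,1]]

```text
time_s: 10.0
tcp_pos: [0.4883, -0.3278, 0.0743]
ee_rot: [[-0.994, -0.106, 0.002], [-0.106, 0.994, -0.001], [-0.002, -0.001, -1.0]]
wrist_force: [0.1, -0.1, -2.0]
gripper_width: 0.347
```

Emit:
play_rows:
  commands:
    - [[0,0,-0.005,0,0,0,1],[0,0,-0.009,0,0,0,1],[0,0,-0.0095,0,0,0,1],[0,0,-0.0095,0,0,0,1],[0,0,-0.0095,0,0,0,0.5]]

```text
time_s: 10.5
tcp_pos: [0.4876, -0.3277, 0.0637]
ee_rot: [[-0.994, -0.106, 0.0], [-0.106, 0.994, -0.0], [-0.0, -0.0, -1.0]]
wrist_force: [0.0, -0.1, -0.2]
gripper_width: 0.38
```

Emit:
play_rows:
  commands:
    - [[0,0,0,0,0,0,0],[0,0,0,0,0,0,0],[0,0,0,0,0,0,0],[0,0,0,0,0,0,0],[0,0,0,0,0,0,0]]

```text
time_s: 11.0
tcp_pos: [0.4876, -0.3277, 0.0637]
ee_rot: [[-0.994, -0.106, 0.0], [-0.106, 0.994, -0.0], [-0.0, -0.0, -1.0]]
wrist_force: [-0.2, -0.8, 0.6]
gripper_width: 0.803
```

Emit:
play_rows:
  commands:
    - [[0,0,0.02,0,0,0,0],[0,0,0.06,0,0,0,0],[0,0,0.11,0,0,0,0],[-0.02,0,0.15,0,0,0,0],[-0.04,0,0.19,0,0,0,0]]

```text
time_s: 11.5
tcp_pos: [0.4471, -0.3275, 0.2553]
ee_rot: [[-0.994, -0.106, 0.001], [-0.106, 0.994, -0.0], [-0.0, -0.0, -1.0]]
wrist_force: [1.0, -0.1, 0.6]
gripper_width: 0.999
```

Emit:
play_rows:
  commands:
    - [[-0.02,0,0.02,0,0,0,0],[-0.02,0,0.02,0,0,0,0],[-0.02,0,0.02,0,0,0,0]]

```text
time_s: 11.8
tcp_pos: [0.4273, -0.3275, 0.2737]
ee_rot: [[-0.994, -0.105, 0.001], [-0.105, 0.994, 0.0], [-0.001, 0.0, -1.0]]
wrist_force: [-0.1, -0.8, -1.1]
gripper_width: 1.001
```

Run:
```python
from station import r
from h import *
s,c,T=wrist(r,"w3"); print(s["time_s"],s["tcp_pos"],s["ee_rot"][:,1])
P,v=cloud(c,T)
p,y=board(P,v,(.547,-.321),6.1); ext(P,v,p,y); last(P,v,p,.085)
c=r.capture("top"); cv2.imwrite("pics/t3.png",c["image"][:,:,::-1]); P,v=cloud(c)
p,y=board(P,v,(.547,-.321),6.1); ext(P,v,p,y); last(P,v,p,.085)
```

```text
11.8 [ 0.42731718 -0.32750695  0.27370798] [-1.05051650e-01  9.94466766e-01  4.79596656e-05]
board [ 546.1 -320.9] yaw 6.16 width 88.0 len 228 pad [ 511.3 -324.7]
x:zmax,ymid,w mm -70:55,-0.7,12 -60:72,-0.6,32 -50:82,-0.3,40 -40:81,-1.1,41 -30:81,-0.2,40 -20:81,-0.4,44 -10:81,-0.3,46 -0:81,0.3,51 10:36,-0.6,53 20:30,-0.6,54
ends [-66.4  22.9] ankle slope deg -0.4
ankle [ 482.1 -328.3   56.1   29.6    6.8] n 1030 zmed 0.0934 whole [ 491.3 -327.9   93.    54.4    6.7]
board [ 696.  -300.3] yaw 9.79 width 97.1 len 258 pad [ 661.5 -306.3]
x:zmax,ymid,w mm -120:35,-7.2,21 -110:37,1.3,31 -100:29,2.3,39 -90:26,7.2,19 -30:10,7.5,31 -10:10,2.9,34Traceback (most recent call last):
  File "<stdin>", line 7, in <module>
  File "h.py", line 52, in ext
    print("ends",(np.percentile(q[:,0],[.3,99.7])*1e3).round(1),"ankle slope deg",np.rad2deg(np.polyfit(u[:,0],u[:,1],1)[0]).round(1))
                                                                                             ~~~~~~~~~~^^^^^^^^^^^^^^^^^
    raise TypeError("expected non-empty vector for x")
TypeError: expected non-empty vector for x
```

View pics/w3.png

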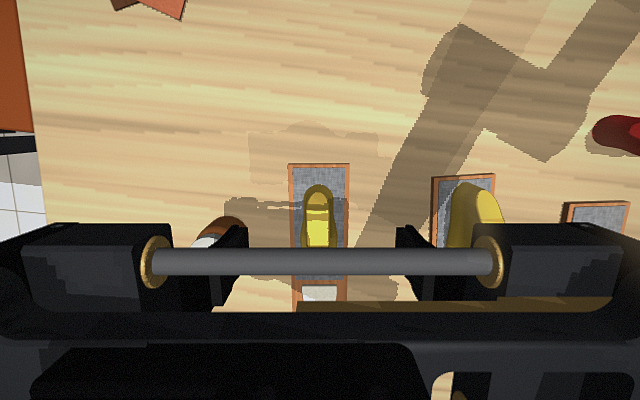

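The wrist view shows the round last centred on the round-card stand (318,215): lateral error about 0.5 mm, yaw about 0.5°. The square last is next.

Emit:
play_rows:
  commands:
    - [[0,0.035,0,0,0,0,0],[0,0.08,0,0,0,-0.01,0],[0,0.128,0,0,0,-0.03,0],[0,0.176,0,0,0,-0.05,0],[0,0.224,0,0,0,-0.07,0]]

```text
time_s: 12.4
tcp_pos: [0.4272, -0.1018, 0.272]
ee_rot: [[-0.999, -0.035, -0.003], [-0.035, 0.999, -0.0], [0.003, -0.0, -1.0]]
wrist_force: [1.0, 0.9, -0.4]
gripper_width: 0.999
```

Emit:
play_rows:
  commands:
    - [[0,0.048,0,0,0,-0.02,0],[0,0.096,0,0,0,-0.04,0],[0,0.144,0,0,0,-0.06,0],[0,0.192,0,0,0,-0.08,0],[0,0.24,0,0,0,-0.1,0]]

```text
time_s: 12.9
tcp_pos: [0.4269, 0.1386, 0.2722]
ee_rot: [[-0.998, 0.064, -0.002], [0.064, 0.998, -0.002], [0.002, -0.002, -1.0]]
wrist_force: [0.9, -0.7, 0.7]
gripper_width: 0.998
```

Emit:
play_rows:
  commands:
    - [[0,0.046,0,0,0,-0.02,0],[0,0.09,0,0,0,-0.04,0],[0,0.125,0,0,0,-0.04,0],[0,0.146,0,0,0,-0.04,0],[0,0.146,0,0,0,-0.04,0]]

```text
time_s: 13.4
tcp_pos: [0.4273, 0.2846, 0.2715]
ee_rot: [[-0.995, 0.101, -0.002], [0.101, 0.995, -0.003], [0.002, -0.003, -1.0]]
wrist_force: [0.3, -1.0, 0.3]
gripper_width: 1.0
```

Emit:
play_rows:
  commands:
    - [[0,0,0,0,0,0,0],[0,0,0,0,0,0,0]]

```text
time_s: 13.6
tcp_pos: [0.4274, 0.2812, 0.2731]
ee_rot: [[-0.994, 0.105, -0.001], [0.105, 0.994, -0.001], [0.001, -0.001, -1.0]]
wrist_force: [-0.1, 0.6, 0.6]
gripper_width: 1.0
```

Run:
```python
from station import r
from h import *
s,c,T=wrist(r,"w4"); print(s["time_s"],s["tcp_pos"],s["ee_rot"][:,1])
P,v=cloud(c,T)
board(P,v,(.559,.107),8); p,y=board(P,v,(.526,.276),-3.3); ext(P,v,p,y); ext(P,v,p,-5.5); last(P,v,p,.085)
```

```text
13.6 [0.42742474 0.28124534 0.27311951] [ 0.1049919   0.99447243 -0.00113191]
board [559.5 110. ] yaw 8.7 width 86.0 len 210 pad [524.9 104.7]
board [526.9 277.1] yaw -3.53 width 88.1 len 240 pad [492.  279.2]
x:zmax,ymid,w mm -70:62,5.9,31 -60:74,6.0,40 -50:82,5.7,46 -40:81,5.2,46 -30:82,4.1,45 -20:82,2.9,47 -10:82,2.7,50 0:81,1.7,55 10:57,1.2,58 20:53,1.0,59 30:46,-0.1,58 40:37,-0.4,59
ends [-74.4  43.9] ankle slope deg -3.1
x:zmax,ymid,w mm -70:62,3.7,31 -60:74,4.5,42 -50:82,3.9,46 -40:81,4.0,47 -30:82,3.0,45 -20:82,2.3,47 -10:82,2.3,50 -0:81,2.2,56 10:57,1.5,58 20:52,1.6,59 30:46,0.9,58 40:36,1.0,59
ends [-74.6  43.2] ankle slope deg -0.7
ankle [463.8 285.4  59.2  30.2  -7.3] n 1134 zmed 0.0932 whole [478.2 282.3 121.3  60.   -5.7]
```

View pics/w4.png

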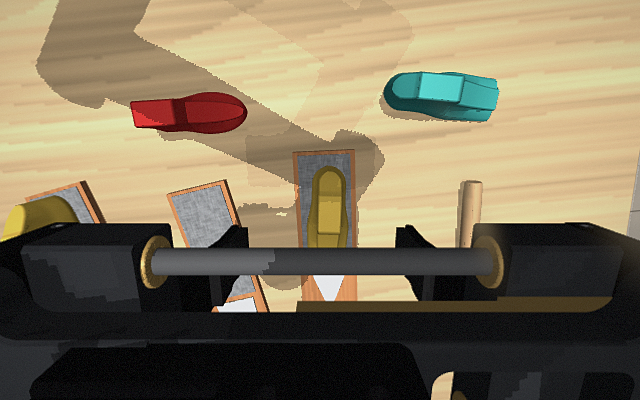

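The wrist view shows the square last at (328,210) on the triangle-card stand. The red and turquoise look-alikes are clear of it, at (190,112) and (442,97). Gripping it now.

Emit:
play_rows:
  commands:
    - [[0.02,0.002,-0.03,0,0,-0.005,0],[0.04,0.002,-0.075,0,0,-0.005,0],[0.04,0.002,-0.12,0,0,-0.005,0],[0.04,0.002,-0.155,0,0,-0.005,0],[0.04,0.002,-0.185,0,0,-0.005,0]]

```text
time_s: 14.15
tcp_pos: [0.4673, 0.2825, 0.0868]
ee_rot: [[-0.994, 0.111, -0.001], [0.111, 0.994, -0.001], [0.001, -0.001, -1.0]]
wrist_force: [-0.6, 0.4, 1.1]
gripper_width: 1.001
```

Emit:
play_rows:
  commands:
    - [[0,0,-0.015,0,0,0,0],[0,0,-0.024,0,0,0,0],[0,0,-0.025,0,0,0,0.3],[0,0,-0.025,0,0,0,1],[0,0,-0.025,0,0,0,1]]

```text
time_s: 14.65
tcp_pos: [0.4682, 0.2848, 0.0649]
ee_rot: [[-0.994, 0.109, 0.002], [0.109, 0.994, 0.002], [-0.002, 0.002, -1.0]]
wrist_force: [-0.4, -0.3, -0.0]
gripper_width: 0.814
```

Emit:
play_rows:
  commands:
    - [[0,0,0,0,0,0,1],[0,0,0,0,0,0,1],[0,0,0,0,0,0,1],[0,0,0,0,0,0,1],[0,0,0,0,0,0,1]]

```text
time_s: 15.15
tcp_pos: [0.4677, 0.2848, 0.0637]
ee_rot: [[-0.994, 0.109, 0.001], [0.109, 0.994, 0.001], [-0.001, 0.001, -1.0]]
wrist_force: [-1.0, 2.0, 1.7]
gripper_width: 0.354
```

Emit:
play_rows:
  commands:
    - [[0,0,0.008,0,0,0,1],[0,0,0.03,0,0,0,1],[0,0,0.06,0,0,0,1],[0.005,-0.025,0.065,0,0,0.04,1],[0.01,-0.06,0.065,0,0,0.1,1]]

```text
time_s: 15.65
tcp_pos: [0.4781, 0.2253, 0.1301]
ee_rot: [[-1.0, 0.005, 0.002], [0.005, 1.0, 0.002], [-0.002, 0.002, -1.0]]
wrist_force: [0.4, -0.1, -2.9]
gripper_width: 0.342
```

Emit:
play_rows:
  commands:
    - [[0.008,-0.04,0,0,0,0.05,1],[0.016,-0.08,0,0,0,0.1,1],[0.021,-0.11,0,0,0,0.14,1],[0.022,-0.1255,-0.01,0,0,0.15,1],[0.022,-0.1255,-0.02,0,0,0.15,1]]

```text
time_s: 16.15
tcp_pos: [0.4987, 0.0966, 0.1082]
ee_rot: [[-0.991, -0.137, -0.001], [-0.137, 0.991, -0.0], [0.001, -0.0, -1.0]]
wrist_force: [-0.4, 0.6, -2.6]
gripper_width: 0.343
```

Emit:
play_rows:
  commands:
    - [[0,0,-0.01,0,0,0,1],[0,0,-0.025,0,0,0,1],[0,0,-0.035,0,0,0,1],[0,0,-0.037,0,0,0,1],[0,0,-0.037,0,0,0,1]]

```text
time_s: 16.65
tcp_pos: [0.4993, 0.0993, 0.0711]
ee_rot: [[-0.99, -0.141, -0.001], [-0.141, 0.99, -0.001], [0.001, -0.0, -1.0]]
wrist_force: [0.3, 0.2, -3.0]
gripper_width: 0.344
```

Emit:
play_rows:
  commands:
    - [[0,0,0,0,0,0,1],[0,0,0,0,0,0,1]]

```text
time_s: 16.85
tcp_pos: [0.4999, 0.0992, 0.0721]
ee_rot: [[-0.99, -0.141, 0.001], [-0.141, 0.99, 0.001], [-0.001, 0.0, -1.0]]
wrist_force: [-0.6, 0.2, -4.0]
gripper_width: 0.341
```

Commanded height is 8 mm above the grasp level. I'll lower by 7.5 mm, release and look.

Emit:
play_rows:
  commands:
    - [[0,0,-0.004,0,0,0,1],[0,0,-0.007,0,0,0,1],[0,0,-0.0075,0,0,0,1],[0,0,-0.0075,0,0,0,1],[0,0,-0.0075,0,0,0,0.5]]

```text
time_s: 17.35
tcp_pos: [0.5, 0.099, 0.0644]
ee_rot: [[-0.99, -0.141, 0.001], [-0.141, 0.99, 0.0], [-0.001, 0.0, -1.0]]
wrist_force: [-0.4, 0.2, 0.3]
gripper_width: 0.376
```

Emit:
play_rows:
  commands:
    - [[0,0,0,0,0,0,0],[0,0,0,0,0,0,0],[0,0,0,0,0,0,0],[0,0,0,0,0,0,0],[0,0,0,0,0,0,0]]

```text
time_s: 17.85
tcp_pos: [0.4996, 0.0989, 0.0641]
ee_rot: [[-0.99, -0.14, 0.0], [-0.14, 0.99, 0.0], [-0.0, 0.0, -1.0]]
wrist_force: [-0.3, -0.3, 0.0]
gripper_width: 0.804
```

Emit:
play_rows:
  commands:
    - [[0,0,0.02,0,0,0,0],[0,0,0.06,0,0,0,0],[0,0,0.11,0,0,0,0],[-0.03,0,0.15,0,0,0,0],[-0.06,0,0.19,0,0,0,0]]

```text
time_s: 18.35
tcp_pos: [0.4389, 0.0987, 0.2556]
ee_rot: [[-0.99, -0.139, 0.0], [-0.139, 0.99, 0.0], [-0.0, 0.0, -1.0]]
wrist_force: [0.4, 1.5, 0.2]
gripper_width: 1.0
```

Emit:
play_rows:
  commands:
    - [[-0.01,0,0.02,0,0,0,0],[-0.01,0,0.02,0,0,0,0],[-0.01,0,0.02,0,0,0,0],[-0.01,0,0.02,0,0,0,0]]

```text
time_s: 18.75
tcp_pos: [0.4292, 0.0986, 0.2726]
ee_rot: [[-0.99, -0.14, -0.003], [-0.14, 0.99, -0.001], [0.003, -0.001, -1.0]]
wrist_force: [-0.4, 0.8, 0.4]
gripper_width: 1.002
```

Run:
```python
from station import r
from h import *
s,c,T=wrist(r,"w5"); print(s["time_s"],s["tcp_pos"],s["ee_rot"][:,1])
P,v=cloud(c,T)
p,y=board(P,v,(.559,.107),8); ext(P,v,p,y); last(P,v,p,.085)
board(P,v,(.526,.276),-3.3); board(P,v,(.540,-.098),9.8)
```

```text
18.75 [0.42918151 0.09862137 0.27263657] [-1.40012717e-01  9.90149354e-01 -8.34712695e-04]
board [559.  107.8] yaw 7.73 width 88.4 len 210 pad [524.3 103.1]
x:zmax,ymid,w mm -80:52,-1.8,8 -70:64,-1.9,33 -60:75,-2.1,42 -50:81,-2.4,45 -40:82,-2.2,46 -30:81,-2.2,46 -20:81,-1.4,48 -10:80,-2.2,53 0:52,-2.2,56 10:32,-2.3,60 50:29,-2.6,24 60:28,-2.2,46 70:23,-3.1,51
ends [-75.6  73.8] ankle slope deg 1.7
ankle [487.6  96.1  46.1  29.8   8.3] n 851 zmed 0.0932 whole [523.9 100.9 150.3  60.    6.5]
board [527.7 279.2] yaw -1.84 width 83.6 len 102 pad [492.7 280.3]
board [540.5 -99.2] yaw 8.97 width 101.6 len 18 pad [ 505.9 -104.6]
```

View pics/w5.png

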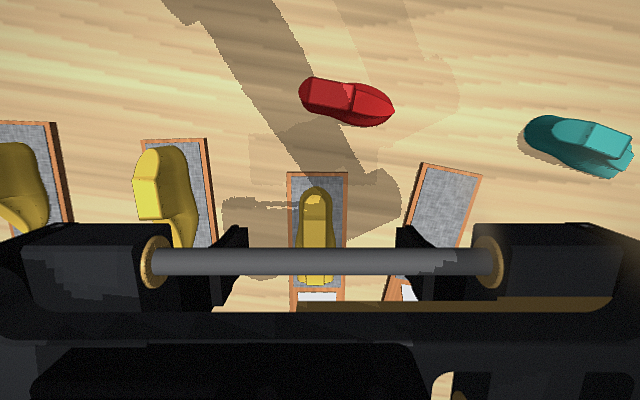

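The square last is on the square-card stand (315,235): yaw matches, about 1 mm along and 2 mm sideways off. The pointed last is still upright on the spare stand (165,195), exactly where I released it, so I'll regrip it there.

Emit:
play_rows:
  commands:
    - [[0.01,-0.035,0,0,0,0.01,0],[0.02,-0.075,0,0,0,0.02,0],[0.03,-0.12,0,0,0,0.03,0],[0.04,-0.16,0,0,0,0.03,0],[0.052,-0.195,0,0,0,0.03,0]]

```text
time_s: 19.3
tcp_pos: [0.4815, -0.0984, 0.2725]
ee_rot: [[-0.986, -0.169, -0.003], [-0.169, 0.986, -0.0], [0.003, 0.0, -1.0]]
wrist_force: [0.8, 0.8, -0.0]
gripper_width: 1.0
```

Emit:
play_rows:
  commands:
    - [[0,-0.012,-0.03,0,0,0,0],[0,-0.012,-0.075,0,0,0,0],[0,-0.012,-0.12,0,0,0,0],[0,-0.012,-0.155,0,0,0,0],[0,-0.012,-0.185,0,0,0,0]]

```text
time_s: 19.8
tcp_pos: [0.48, -0.1087, 0.0854]
ee_rot: [[-0.986, -0.169, -0.005], [-0.169, 0.986, -0.0], [0.005, 0.0, -1.0]]
wrist_force: [-0.8, 0.1, -0.4]
gripper_width: 0.997
```

Emit:
play_rows:
  commands:
    - [[0,0,-0.015,0,0,0,0],[0,0,-0.023,0,0,0,0],[0,0,-0.024,0,0,0,0.3],[0,0,-0.024,0,0,0,1],[0,0,-0.024,0,0,0,1]]

```text
time_s: 20.3
tcp_pos: [0.4823, -0.1082, 0.0659]
ee_rot: [[-0.985, -0.17, 0.002], [-0.17, 0.985, 0.0], [-0.002, -0.0, -1.0]]
wrist_force: [0.2, -0.2, -0.7]
gripper_width: 0.812
```

Emit:
play_rows:
  commands:
    - [[0,0,0,0,0,0,1],[0,0,0,0,0,0,1],[0,0,0,0,0,0,1],[0,0,0,0,0,0,1],[0,0,0,0,0,0,1]]

```text
time_s: 20.8
tcp_pos: [0.4815, -0.1081, 0.0652]
ee_rot: [[-0.985, -0.17, 0.0], [-0.17, 0.985, 0.0], [-0.0, 0.0, -1.0]]
wrist_force: [-0.2, 2.1, 1.4]
gripper_width: 0.358
```

Emit:
play_rows:
  commands:
    - [[0,0,0.008,0,0,0,1],[0,0,0.03,0,0,0,1],[0,0,0.07,0,0,0,1],[0,0,0.105,0,0,0,1],[0,0.01,0.12,0,0,0,1]]

```text
time_s: 21.3
tcp_pos: [0.4829, -0.0987, 0.1888]
ee_rot: [[-0.986, -0.169, 0.006], [-0.169, 0.986, -0.0], [-0.006, -0.001, -1.0]]
wrist_force: [0.8, 0.3, -3.4]
gripper_width: 0.338
```

Emit:
play_rows:
  commands:
    - [[-0.001,0.03,0,0,0,-0.01,1],[-0.003,0.07,0,0,0,-0.04,1],[-0.005,0.115,0,0,0,-0.07,1],[-0.007,0.16,0,0,0,-0.1,1],[-0.009,0.205,0,0,0,-0.13,1]]

```text
time_s: 21.8
tcp_pos: [0.4716, 0.1082, 0.1852]
ee_rot: [[-0.999, -0.039, -0.001], [-0.039, 0.999, 0.0], [0.001, 0.0, -1.0]]
wrist_force: [1.7, -0.8, -2.9]
gripper_width: 0.343
```

Emit:
play_rows:
  commands:
    - [[-0.002,0.045,0,0,0,-0.03,1],[-0.004,0.09,0,0,0,-0.06,1],[-0.005,0.13,0,0,0,-0.09,1],[-0.006,0.16,0,0,0,-0.102,1],[-0.006,0.1745,-0.01,0,0,-0.102,1]]

```text
time_s: 22.3
tcp_pos: [0.4668, 0.2844, 0.176]
ee_rot: [[-0.998, 0.059, 0.002], [0.059, 0.998, 0.002], [-0.002, 0.002, -1.0]]
wrist_force: [-0.2, -0.3, -2.6]
gripper_width: 0.341
```

Emit:
play_rows:
  commands:
    - [[0,0,-0.02,0,0,0,1],[0,0,-0.055,0,0,0,1],[0,0,-0.085,0,0,0,1],[0,0,-0.098,0,0,0,1],[0,0,-0.1,0,0,0,1]]

```text
time_s: 22.8
tcp_pos: [0.4649, 0.2792, 0.0724]
ee_rot: [[-0.998, 0.062, -0.005], [0.062, 0.998, -0.005], [0.005, -0.005, -1.0]]
wrist_force: [-0.6, -1.0, -2.2]
gripper_width: 0.344
```

Emit:
play_rows:
  commands:
    - [[0,0,0,0,0,0,1],[0,0,0,0,0,0,1],[0,0,0,0,0,0,1]]

```text
time_s: 23.1
tcp_pos: [0.4671, 0.2817, 0.0762]
ee_rot: [[-0.998, 0.061, 0.002], [0.061, 0.998, 0.002], [-0.002, 0.002, -1.0]]
wrist_force: [0.2, -0.3, -2.0]
gripper_width: 0.339
```

Emit:
play_rows:
  commands:
    - [[0,0,-0.005,0,0,0,1],[0,0,-0.009,0,0,0,1],[0,0,-0.0095,0,0,0,1],[0,0,-0.0095,0,0,0,1],[0,0,-0.0095,0,0,0,0.5]]

```text
time_s: 23.6
tcp_pos: [0.4669, 0.2816, 0.0658]
ee_rot: [[-0.998, 0.061, 0.001], [0.061, 0.998, 0.0], [-0.001, 0.0, -1.0]]
wrist_force: [-0.2, -0.0, 0.2]
gripper_width: 0.38
```

Emit:
play_rows:
  commands:
    - [[0,0,0,0,0,0,0],[0,0,0,0,0,0,0],[0,0,0,0,0,0,0],[0,0,0,0,0,0,0],[0,0,0,0,0,0,0]]

```text
time_s: 24.1
tcp_pos: [0.4665, 0.2814, 0.0656]
ee_rot: [[-0.998, 0.061, 0.0], [0.061, 0.998, 0.0], [-0.0, 0.0, -1.0]]
wrist_force: [0.3, -0.4, -0.6]
gripper_width: 0.805
```

Emit:
play_rows:
  commands:
    - [[0,0,0.02,0,0,0,0],[0,0,0.06,0,0,0,0],[0,0,0.11,0,0,0,0],[-0.02,0,0.15,0,0,0,0],[-0.04,0,0.19,0,0,0,0]]

```text
time_s: 24.6
tcp_pos: [0.4261, 0.2811, 0.2573]
ee_rot: [[-0.998, 0.062, 0.0], [0.062, 0.998, 0.0], [-0.0, 0.0, -1.0]]
wrist_force: [1.2, 0.4, -0.4]
gripper_width: 0.993
```

Emit:
play_rows:
  commands:
    - [[0,0,0.02,0,0,0,0],[0,0,0.02,0,0,0,0],[0,0,0.02,0,0,0,0],[0,0,0.02,0,0,0,0]]

```text
time_s: 25.0
tcp_pos: [0.426, 0.2808, 0.2739]
ee_rot: [[-0.998, 0.062, -0.002], [0.062, 0.998, -0.002], [0.002, -0.002, -1.0]]
wrist_force: [-0.4, -0.5, 0.5]
gripper_width: 0.999
```

Run:
```python
from station import r
from h import *
s,c,T=wrist(r,"w6"); print(s["time_s"],s["tcp_pos"],s["ee_rot"][:,1])
P,v=cloud(c,T)
p,y=board(P,v,(.526,.277),-3.5); ext(P,v,p,y); last(P,v,p,.085)
```

```text
25.0 [0.42601528 0.28079856 0.27392841] [ 0.06152145  0.99810328 -0.00222363]
board [526.9 277.2] yaw -3.41 width 88.4 len 240 pad [491.9 279.3]
x:zmax,ymid,w mm -90:54,-0.5,15 -80:63,-0.8,30 -70:71,-0.8,36 -60:78,-0.9,39 -50:82,-0.9,39 -40:82,-0.9,39 -30:81,-0.9,39 -20:82,-0.8,43 -10:82,-0.0,45 -0:81,-0.8,49 10:58,0.1,51 20:52,-0.9,47 30:45,-0.7,41 40:23,0.9,37
ends [-87.9  39.2] ankle slope deg -0.1
ankle [458.  281.1  62.6  28.8  -3.6] n 1158 zmed 0.0932 whole [470.3 281.3 126.5  51.8  -4.5]
```

View pics/w6.png

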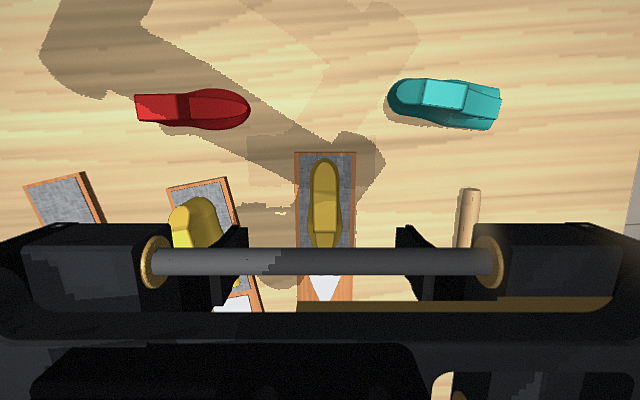

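The wrist view shows the pointed last centred on the triangle-card stand (325,205): lateral error about 0.7 mm, yaw within 0.2°. I'll move the arm away for an independent top-camera check.

Emit:
play_rows:
  commands:
    - [[0,-0.04,0.01,0,0,0.03,0],[0,-0.085,0.02,0,0,0.06,0],[0,-0.13,0.03,0,0,0.09,0],[0,-0.175,0.03,0,0,0.12,0],[0,-0.22,0.03,0,0,0.15,0]]

```text
time_s: 25.55
tcp_pos: [0.4261, 0.0596, 0.3048]
ee_rot: [[-0.996, -0.09, -0.001], [-0.09, 0.996, -0.001], [0.001, -0.001, -1.0]]
wrist_force: [1.0, 0.2, -0.4]
gripper_width: 0.998
```

Emit:
play_rows:
  commands:
    - [[0,-0.045,0,0,0,0.02,0],[0,-0.09,0,0,0,0.04,0],[0,-0.135,0,0,0,0.06,0],[0,-0.18,0,0,0,0.08,0],[0,-0.225,0,0,0,0.1,0]]

```text
time_s: 26.05
tcp_pos: [0.4259, -0.1656, 0.3044]
ee_rot: [[-0.982, -0.188, -0.002], [-0.188, 0.982, 0.0], [0.002, 0.001, -1.0]]
wrist_force: [1.6, 0.0, 0.6]
gripper_width: 1.001
```

Emit:
play_rows:
  commands:
    - [[0,-0.045,0,0,0,0,0],[-0.02,-0.09,0,0,0,0,0],[-0.04,-0.13,0,0,0,0,0],[-0.07,-0.165,0,0,0,0,0],[-0.1,-0.2,0,0,0,0,0]]

```text
time_s: 26.55
tcp_pos: [0.325, -0.3651, 0.3039]
ee_rot: [[-0.982, -0.187, -0.003], [-0.187, 0.982, 0.002], [0.002, 0.002, -1.0]]
wrist_force: [0.4, -0.7, 0.4]
gripper_width: 0.998
```

Emit:
play_rows:
  commands:
    - [[-0.03,-0.035,0,0,0,0,0],[-0.06,-0.075,0,0,0,0,0],[-0.09,-0.115,0,0,0,0,0],[-0.12,-0.155,0,0,0,0,0],[-0.15,-0.19,0,0,0,0,0]]

```text
time_s: 27.05
tcp_pos: [0.1746, -0.5552, 0.3037]
ee_rot: [[-0.982, -0.187, -0.002], [-0.187, 0.982, 0.003], [0.001, 0.003, -1.0]]
wrist_force: [0.0, 0.1, 0.1]
gripper_width: 1.002
```

Run:
```python
from station import r
from h import *
s=r.sense(); print(s["time_s"],s["tcp_pos"])
cs=[r.capture("top") for _ in range(6)]; c=cs[0]; c["range_z"]=np.median([k["range_z"] for k in cs],0).astype(np.float32)
cv2.imwrite("pics/t7.png",c["image"][:,:,::-1]); cv2.imwrite("pics/t7c.png",cv2.resize(c["image"][140:270,215:465,::-1],None,fx=3,fy=3,interpolation=cv2.INTER_CUBIC)); P,v=cloud(c)
for n,o,y in (("pointed",(.526,.277),-3.4),("square",(.559,.107),8),("round",(.546,-.321),6.1),("spare",(.540,-.098),9.8)):
    print(n,end=" "); p,y=board(P,v,o,y)
    if n!="spare": ext(P,v,p,y)
```

```text
27.05 [ 0.17463088 -0.55524759  0.30366725]
pointed board [526.9 276.4] yaw -3.4 width 87.6 len 252 pad [492.  278.5]
x:zmax,ymid,w mm -90:55,-1.4,11 -80:63,-2.9,27 -70:68,-4.2,33 -60:80,-3.6,34 -50:83,-3.9,33 -40:82,-3.7,34 -30:83,-3.9,35 -20:81,-4.2,36 -10:83,-4.4,39 0:82,-2.5,47 10:57,-1.8,49 20:53,-2.1,46 30:47,-1.9,41 40:38,-2.3,34 50:36,-1.1,28 60:27,-0.2,18 70:24,-0.3,11
ends [-88.   77.1] ankle slope deg 0.2
square board [559.8 107.6] yaw 7.75 width 87.2 len 258 pad [525.1 102.8]
x:zmax,ymid,w mm -70:64,-4.2,33 -60:77,-3.2,43 -50:83,-3.5,45 -40:82,-2.3,46 -30:81,-3.4,45 -20:83,-2.1,47 -10:83,-2.6,53 0:81,-3.6,56 10:58,-3.2,57 20:51,-2.3,58 30:44,-1.9,57 40:37,-2.8,55 50:32,-3.2,53 60:26,-3.1,51 70:22,-2.9,49
ends [-75.1  72.2] ankle slope deg 0.9
round board [ 547.1 -320.6] yaw 6.22 width 87.9 len 258 pad [ 512.3 -324.4]
x:zmax,ymid,w mm -60:76,2.0,30 -50:82,3.7,33 -40:82,3.1,35 -30:83,3.8,34 -20:83,3.9,36 -10:82,5.6,36 0:81,6.1,39 10:55,2.0,49 20:49,0.7,51 30:41,-0.0,49 40:35,1.1,43 50:25,0.5,35 60:21,2.3,15
ends [-65.3  59.2] ankle slope deg 0.0
spare board [541.5 -98. ] yaw 9.79 width 86.8 len 258 pad [ 507.  -103.9]
```

View pics/t7c.png

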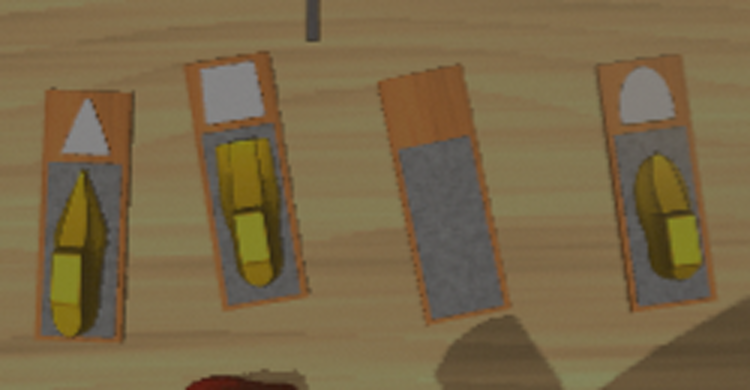

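The top crop shows all three lasts upright on their matching cards, with the spare stand empty at (445,195). Pointed is at (75,250), square at (248,210) and round at (670,215). Offsets are 3 mm or less and yaw within about 1°. The arm is clear, so I'm handing in.

```bash
python3 -c "
from station import r
print(r.finish_job())"
```

```text
the job is handed in; nothing more can be done
None
```

All three lasts now stand on their matching stands, and I handed the job in at about 27 s of the 112 s allowed. I parked the pointed last on the spare stand, moved the round and square lasts to their own stands, then moved the pointed last to its stand.

Last checks, from the wrist and top cameras:
- **Lasts:** all three are upright with toes towards the patterns, and lined up with the boards to within about 1–2°.
- **Centring, round and pointed:** close to centre by the wrist camera, under 1 mm sideways. The pointed last sits perhaps 2–3 mm towards the heel end.
- **Centring, square:** about 2–3 mm off sideways and 1–2 mm towards the heel. I left it there rather than regrip it.
- **Disagreement:** the top camera showed larger sideways offsets for the round and pointed lasts, up to about 6 mm at ankle height. I put this down to its slanted view, since the toes read within about 2 mm.
- **Rest of the scene:** the spare stand is empty. The arm made no contact with the hammer, pliers, jar or look-alikes, though I did not re-measure their positions. The wrist force readings stayed at a few newtons.

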